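Load the curing bed with painted plaques and switch its lamp

TASK

The curing lamp was left on: first flip its toggle switch over to off. Then lay every painted plaque on the curing bed, one to a lane, flat and painted face up, its far end pushed flush against the fence along the back (the side away from the robot) and its left long side (as the robot sees it) flush against that lane's side stop; only when all are in place, flip the toggle back over until it clicks on. Do not knock over or shove the water cup or the two paint jars.

Things in the scene. Friction and masses are not known exactly. Their poses are not given: they have to be found in the camera images.
- lamp_switch (a joint): lamp toggle, rad: 1.0 = on (lever leans to the switch box's +x, as at the start), 0 = off (leans to -x). Snap-over spring, centre at 0.5: resists with about 3 N at the knob at either end, nothing at the centre, and snaps to the end by itself once past it. The lever turns about the box's y axis, 30 mm above the table, 0.5 rad to either side of upright
- switch_base: fixed grey switch box 100 (x) x 75 (y) x 30 mm high; origin at the centre of its underside, on the table, directly below the lever's pivot; its x axis is the direction the lever swings in
- lamp_switch_tip (a point): centre of the black ball knob (26 mm diameter) at the end of the 12 mm thick steel lever, 80 mm from the pivot; it is 100 mm above the table at either end and 110 mm when upright
- bed: fixed curing bed: grey plate 165 (x) x 400 (y) x 6 mm thick; origin at the centre of its underside, on the table; x points to the fence, an aluminium bar along the whole far edge, face at x = +82.5 mm, 28 mm high; behind it a lamp bar 45 mm deep, 57 mm high. Near edge open. Four ribs (side stops) 65 mm long from the fence towards the robot, 8 mm wide, 14 mm above the plate, 96 mm apart, mark the lanes
- lane1 (a point): centre of the underside of a registered plaque in lane 1 (leftmost): on the plate, 6 mm above the table, 60 mm before the fence face; axes as the bed's (x to the fence, y left). Its side stop's face lies 24 mm to +y, along x = -5 to +60 mm; nearer the robot that side is free for a finger. The next stop begins 64 mm to -y
- lane2 (a point): centre of the underside of a registered plaque in lane 2 (counted from the left): on the plate, 6 mm above the table, 60 mm before the fence face; axes as the bed's (x to the fence, y left). Its side stop's face lies 24 mm to +y, along x = -5 to +60 mm; nearer the robot that side is free for a finger. The next stop begins 64 mm to -y
- lane3 (a point): centre of the underside of a registered plaque in lane 3 (counted from the left): on the plate, 6 mm above the table, 60 mm before the fence face; axes as the bed's (x to the fence, y left). Its side stop's face lies 24 mm to +y, along x = -5 to +60 mm; nearer the robot that side is free for a finger. The next stop begins 64 mm to -y
- lane4 (a point): centre of the underside of a registered plaque in lane 4 (rightmost): on the plate, 6 mm above the table, 60 mm before the fence face; axes as the bed's (x to the fence, y left). Its side stop's face lies 24 mm to +y, along x = -5 to +60 mm; nearer the robot that side is free for a finger. No stop lies to the right
- plaque1: wooden plaque 120 (x) x 48 (y) x 18 mm thick, about 75 g, top painted black with a yellow border and dots, underside bare wood; all are alike and either end may face the fence; origin at the centre of its underside, z out of the painted face; lies on the table in front of the bed at the start. Three or four of the four plaques are present
- plaque2: wooden plaque 120 (x) x 48 (y) x 18 mm thick, about 75 g, top painted black with a yellow border and dots, underside bare wood; all are alike and either end may face the fence; origin at the centre of its underside, z out of the painted face; lies on the table in front of the bed at the start. Three or four of the four plaques are present
- plaque3: wooden plaque 120 (x) x 48 (y) x 18 mm thick, about 75 g, top painted black with a yellow border and dots, underside bare wood; all are alike and either end may face the fence; origin at the centre of its underside, z out of the painted face; lies on the table in front of the bed at the start. Three or four of the four plaques are present
- plaque4: wooden plaque 120 (x) x 48 (y) x 18 mm thick, about 75 g, top painted black with a yellow border and dots, underside bare wood; all are alike and either end may face the fence; origin at the centre of its underside, z out of the painted face; lies on the table in front of the bed at the start. Three or four of the four plaques are present
- water_cup: copper water cup, loose, 76 mm wide, 85 mm high; origin at the centre of its underside; leave alone. It stands on one side of the bed and the switch on the other, either way round
- jar_a: white paint jar with red cap, loose, 52 mm wide, 70 mm high; origin at the centre of its underside; leave alone
- jar_b: green paint jar with white cap, loose, 52 mm wide, 70 mm high; origin at the centre of its underside; leave alone
Not all that is in view belongs to the job. Leave any green or pink look-alike of the plaque3 alone. What is shaped like the plaque4 but green or white is not meant.

How it is judged:
On the way, in this order (a step that is already met when the one before it is completed fails the run):
1. the lamp toggle is flipped over to off (value of joint lamp_switch below 0.08 rad), for 0.2 s.
2. with the lamp still off, every plaque lies registered against fence and side stop in a lane of its own (value of joint lamp_switch below 0.08 rad and ((x of plaque1 in the frame of lane1 between -0.003 and 0.003 m and y of plaque1 in the frame of lane1 between -0.003 and 0.003 m and z of plaque1 in the frame of lane1 between -0.003 and 0.003 m and angle between the x axis of plaque1 and the x axis of lane1, either way round below 0.05 rad and angle between plaque1's own z axis and vertical below 0.05 rad) or (x of plaque1 in the frame of lane2 between -0.003 and 0.003 m and y of plaque1 in the frame of lane2 between -0.003 and 0.003 m and z of plaque1 in the frame of lane2 between -0.003 and 0.003 m and angle between the x axis of plaque1 and the x axis of lane2, either way round below 0.05 rad and angle between plaque1's own z axis and vertical below 0.05 rad) or (x of plaque1 in the frame of lane3 between -0.003 and 0.003 m and y of plaque1 in the frame of lane3 between -0.003 and 0.003 m and z of plaque1 in the frame of lane3 between -0.003 and 0.003 m and angle between the x axis of plaque1 and the x axis of lane3, either way round below 0.05 rad and angle between plaque1's own z axis and vertical below 0.05 rad) or (x of plaque1 in the frame of lane4 between -0.003 and 0.003 m and y of plaque1 in the frame of lane4 between -0.003 and 0.003 m and z of plaque1 in the frame of lane4 between -0.003 and 0.003 m and angle between the x axis of plaque1 and the x axis of lane4, either way round below 0.05 rad and angle between plaque1's own z axis and vertical below 0.05 rad)) and ((x of plaque2 in the frame of lane1 between -0.003 and 0.003 m and y of plaque2 in the frame of lane1 between -0.003 and 0.003 m and z of plaque2 in the frame of lane1 between -0.003 and 0.003 m and angle between the x axis of plaque2 and the x axis of lane1, either way round below 0.05 rad and angle between plaque2's own z axis and vertical below 0.05 rad) or (x of plaque2 in the frame of lane2 between -0.003 and 0.003 m and y of plaque2 in the frame of lane2 between -0.003 and 0.003 m and z of plaque2 in the frame of lane2 between -0.003 and 0.003 m and angle between the x axis of plaque2 and the x axis of lane2, either way round below 0.05 rad and angle between plaque2's own z axis and vertical below 0.05 rad) or (x of plaque2 in the frame of lane3 between -0.003 and 0.003 m and y of plaque2 in the frame of lane3 between -0.003 and 0.003 m and z of plaque2 in the frame of lane3 between -0.003 and 0.003 m and angle between the x axis of plaque2 and the x axis of lane3, either way round below 0.05 rad and angle between plaque2's own z axis and vertical below 0.05 rad) or (x of plaque2 in the frame of lane4 between -0.003 and 0.003 m and y of plaque2 in the frame of lane4 between -0.003 and 0.003 m and z of plaque2 in the frame of lane4 between -0.003 and 0.003 m and angle between the x axis of plaque2 and the x axis of lane4, either way round below 0.05 rad and angle between plaque2's own z axis and vertical below 0.05 rad)) and ((x of plaque3 in the frame of lane1 between -0.003 and 0.003 m and y of plaque3 in the frame of lane1 between -0.003 and 0.003 m and z of plaque3 in the frame of lane1 between -0.003 and 0.003 m and angle between the x axis of plaque3 and the x axis of lane1, either way round below 0.05 rad and angle between plaque3's own z axis and vertical below 0.05 rad) or (x of plaque3 in the frame of lane2 between -0.003 and 0.003 m and y of plaque3 in the frame of lane2 between -0.003 and 0.003 m and z of plaque3 in the frame of lane2 between -0.003 and 0.003 m and angle between the x axis of plaque3 and the x axis of lane2, either way round below 0.05 rad and angle between plaque3's own z axis and vertical below 0.05 rad) or (x of plaque3 in the frame of lane3 between -0.003 and 0.003 m and y of plaque3 in the frame of lane3 between -0.003 and 0.003 m and z of plaque3 in the frame of lane3 between -0.003 and 0.003 m and angle between the x axis of plaque3 and the x axis of lane3, either way round below 0.05 rad and angle between plaque3's own z axis and vertical below 0.05 rad) or (x of plaque3 in the frame of lane4 between -0.003 and 0.003 m and y of plaque3 in the frame of lane4 between -0.003 and 0.003 m and z of plaque3 in the frame of lane4 between -0.003 and 0.003 m and angle between the x axis of plaque3 and the x axis of lane4, either way round below 0.05 rad and angle between plaque3's own z axis and vertical below 0.05 rad)) and ((x of plaque4 in the frame of lane1 between -0.003 and 0.003 m and y of plaque4 in the frame of lane1 between -0.003 and 0.003 m and z of plaque4 in the frame of lane1 between -0.003 and 0.003 m and angle between the x axis of plaque4 and the x axis of lane1, either way round below 0.05 rad and angle between plaque4's own z axis and vertical below 0.05 rad) or (x of plaque4 in the frame of lane2 between -0.003 and 0.003 m and y of plaque4 in the frame of lane2 between -0.003 and 0.003 m and z of plaque4 in the frame of lane2 between -0.003 and 0.003 m and angle between the x axis of plaque4 and the x axis of lane2, either way round below 0.05 rad and angle between plaque4's own z axis and vertical below 0.05 rad) or (x of plaque4 in the frame of lane3 between -0.003 and 0.003 m and y of plaque4 in the frame of lane3 between -0.003 and 0.003 m and z of plaque4 in the frame of lane3 between -0.003 and 0.003 m and angle between the x axis of plaque4 and the x axis of lane3, either way round below 0.05 rad and angle between plaque4's own z axis and vertical below 0.05 rad) or (x of plaque4 in the frame of lane4 between -0.003 and 0.003 m and y of plaque4 in the frame of lane4 between -0.003 and 0.003 m and z of plaque4 in the frame of lane4 between -0.003 and 0.003 m and angle between the x axis of plaque4 and the x axis of lane4, either way round below 0.05 rad and angle between plaque4's own z axis and vertical below 0.05 rad))), for 0.2 s.
3. with the plaques registered, the toggle is flipped over to on (value of joint lamp_switch above 0.92 rad and ((x of plaque1 in the frame of lane1 between -0.003 and 0.003 m and y of plaque1 in the frame of lane1 between -0.003 and 0.003 m and z of plaque1 in the frame of lane1 between -0.003 and 0.003 m and angle between the x axis of plaque1 and the x axis of lane1, either way round below 0.05 rad and angle between plaque1's own z axis and vertical below 0.05 rad) or (x of plaque1 in the frame of lane2 between -0.003 and 0.003 m and y of plaque1 in the frame of lane2 between -0.003 and 0.003 m and z of plaque1 in the frame of lane2 between -0.003 and 0.003 m and angle between the x axis of plaque1 and the x axis of lane2, either way round below 0.05 rad and angle between plaque1's own z axis and vertical below 0.05 rad) or (x of plaque1 in the frame of lane3 between -0.003 and 0.003 m and y of plaque1 in the frame of lane3 between -0.003 and 0.003 m and z of plaque1 in the frame of lane3 between -0.003 and 0.003 m and angle between the x axis of plaque1 and the x axis of lane3, either way round below 0.05 rad and angle between plaque1's own z axis and vertical below 0.05 rad) or (x of plaque1 in the frame of lane4 between -0.003 and 0.003 m and y of plaque1 in the frame of lane4 between -0.003 and 0.003 m and z of plaque1 in the frame of lane4 between -0.003 and 0.003 m and angle between the x axis of plaque1 and the x axis of lane4, either way round below 0.05 rad and angle between plaque1's own z axis and vertical below 0.05 rad)) and ((x of plaque2 in the frame of lane1 between -0.003 and 0.003 m and y of plaque2 in the frame of lane1 between -0.003 and 0.003 m and z of plaque2 in the frame of lane1 between -0.003 and 0.003 m and angle between the x axis of plaque2 and the x axis of lane1, either way round below 0.05 rad and angle between plaque2's own z axis and vertical below 0.05 rad) or (x of plaque2 in the frame of lane2 between -0.003 and 0.003 m and y of plaque2 in the frame of lane2 between -0.003 and 0.003 m and z of plaque2 in the frame of lane2 between -0.003 and 0.003 m and angle between the x axis of plaque2 and the x axis of lane2, either way round below 0.05 rad and angle between plaque2's own z axis and vertical below 0.05 rad) or (x of plaque2 in the frame of lane3 between -0.003 and 0.003 m and y of plaque2 in the frame of lane3 between -0.003 and 0.003 m and z of plaque2 in the frame of lane3 between -0.003 and 0.003 m and angle between the x axis of plaque2 and the x axis of lane3, either way round below 0.05 rad and angle between plaque2's own z axis and vertical below 0.05 rad) or (x of plaque2 in the frame of lane4 between -0.003 and 0.003 m and y of plaque2 in the frame of lane4 between -0.003 and 0.003 m and z of plaque2 in the frame of lane4 between -0.003 and 0.003 m and angle between the x axis of plaque2 and the x axis of lane4, either way round below 0.05 rad and angle between plaque2's own z axis and vertical below 0.05 rad)) and ((x of plaque3 in the frame of lane1 between -0.003 and 0.003 m and y of plaque3 in the frame of lane1 between -0.003 and 0.003 m and z of plaque3 in the frame of lane1 between -0.003 and 0.003 m and angle between the x axis of plaque3 and the x axis of lane1, either way round below 0.05 rad and angle between plaque3's own z axis and vertical below 0.05 rad) or (x of plaque3 in the frame of lane2 between -0.003 and 0.003 m and y of plaque3 in the frame of lane2 between -0.003 and 0.003 m and z of plaque3 in the frame of lane2 between -0.003 and 0.003 m and angle between the x axis of plaque3 and the x axis of lane2, either way round below 0.05 rad and angle between plaque3's own z axis and vertical below 0.05 rad) or (x of plaque3 in the frame of lane3 between -0.003 and 0.003 m and y of plaque3 in the frame of lane3 between -0.003 and 0.003 m and z of plaque3 in the frame of lane3 between -0.003 and 0.003 m and angle between the x axis of plaque3 and the x axis of lane3, either way round below 0.05 rad and angle between plaque3's own z axis and vertical below 0.05 rad) or (x of plaque3 in the frame of lane4 between -0.003 and 0.003 m and y of plaque3 in the frame of lane4 between -0.003 and 0.003 m and z of plaque3 in the frame of lane4 between -0.003 and 0.003 m and angle between the x axis of plaque3 and the x axis of lane4, either way round below 0.05 rad and angle between plaque3's own z axis and vertical below 0.05 rad)) and ((x of plaque4 in the frame of lane1 between -0.003 and 0.003 m and y of plaque4 in the frame of lane1 between -0.003 and 0.003 m and z of plaque4 in the frame of lane1 between -0.003 and 0.003 m and angle between the x axis of plaque4 and the x axis of lane1, either way round below 0.05 rad and angle between plaque4's own z axis and vertical below 0.05 rad) or (x of plaque4 in the frame of lane2 between -0.003 and 0.003 m and y of plaque4 in the frame of lane2 between -0.003 and 0.003 m and z of plaque4 in the frame of lane2 between -0.003 and 0.003 m and angle between the x axis of plaque4 and the x axis of lane2, either way round below 0.05 rad and angle between plaque4's own z axis and vertical below 0.05 rad) or (x of plaque4 in the frame of lane3 between -0.003 and 0.003 m and y of plaque4 in the frame of lane3 between -0.003 and 0.003 m and z of plaque4 in the frame of lane3 between -0.003 and 0.003 m and angle between the x axis of plaque4 and the x axis of lane3, either way round below 0.05 rad and angle between plaque4's own z axis and vertical below 0.05 rad) or (x of plaque4 in the frame of lane4 between -0.003 and 0.003 m and y of plaque4 in the frame of lane4 between -0.003 and 0.003 m and z of plaque4 in the frame of lane4 between -0.003 and 0.003 m and angle between the x axis of plaque4 and the x axis of lane4, either way round below 0.05 rad and angle between plaque4's own z axis and vertical below 0.05 rad))), for 0.2 s.
At the end, for the whole second after the job is handed in: the toggle is on (above 0.92 rad) and every plaque present lies at rest, painted face up and flat in a lane of its own, its centre within 3 mm of the registered place along and across the lane and its long side within 0.05 rad of the lane's direction (all of step 3 and linear speed of each of plaque1, plaque2, plaque3, plaque4 below 0.02 m/s); the robot touches nothing.
It fails at once if the water cup or a paint jar is knocked over (tilted beyond 0.6 rad) or shoved more than 40 mm (angle between any of water_cup, jar_a, jar_b's own z axis and vertical above 0.6 rad or distance of any of water_cup, jar_a, jar_b from where it was at the start of the episode above 0.04 m).
Of plaque1, plaque2, plaque3, plaque4 only 3 to 4 are there at a start; the rules pass over those that are not, and their reading is None.
At some moment in a run one of plaque1, plaque2, plaque3, plaque4 may be knocked a few centimetres aside while the robot is not near it.
Once in a run the grip may slacken for a moment while it holds something.
It also fails if it takes over 210 s, if anything falls off the work surface, if the arm or the gripper's body presses on something with over 40 N, if the wrist force passes 120 N, or if a joint passes its speed limit or range.

ROBOT

A 6-joint arm with a two-finger parallel gripper is mounted at the origin on the work surface. World frame = base frame: x ahead of the robot, y to its left, z up, the work surface at z = 0. Lengths are in m, angles in rad, forces in N, time in s.
With the tool pointing down it reaches from about 0.35 to 0.975 m from the base axis. Payload 4.9 kg.
Tool frame: the origin (TCP) lies midway between the tips of the shut fingers; the grasp point (between the pads) lies 19 mm behind it (manip.hold_point_z is the distance from the TCP to the grasp point, in m); z points along the fingers, y is the line along which they close (so a half turn about z gives the same grasp; the last joint's range is limited). The gripper opens to 85 mm and grips with 20 to 120 N. Pads are 22 mm wide; open, the fingers measure 114 mm over their backs; the gripper's body (76 mm by 85 mm) begins 54 mm behind the grasp point. The pads swing forward as they close: fully open they stand 13 mm farther back than shut.
Start: joints at [-1.266, 0.053, 1.613, -0, 1.476, -0.119], TCP at [0.257, -0.57, 0.231] pointing down, gripper open.
Joint ranges: [-3.01, 3.01], [-1.01, 2.22], [0.06, 2.58], [-1.02, 4.17], [0.09, 2.62], [-3.14, 3.14]. Speed limits (rad/s): [2.57, 2.57, 3.14, 3.14, 3.14, 3.14].

INTERFACE

Orientations are given as a unit quaternion [w, x, y, z].
In Python, from plant import manip gives the robot as it stands. The module is installed in compiled form; this text tells all that it offers.
- The arm moves only by the shell command python3 -m jog 'ROWS' [OPENING]. ROWS is JSON, one flat list of numbers, 6 for each row, row after row: the shift along the tool's x, y, z in units of 0.1 m (1.0 is 0.1 m), then the turn, a rotation vector about the tool's x, y, z in units of 180 degrees (1.0 is 180 degrees). A call has 1 to 8 rows; each row is the pose to reach, as a shift and turn from the pose commanded when the call began, along the tool's axes at that moment, turning the shorter way round; what a row does not reach only later rows make up. A row lasts 1/8 s, in which the tool goes at most 62.5 mm and 10.7 degrees, less where a joint would pass 70% of its speed; a pose out of reach is approached as far as the arm can. A call with a number of a shift or a turn outside -1 to 1 is refused whole. A call with a gripper value outside its range is refused whole. OPENING is the finger opening in mm, from 0 to 85.4, set as the call begins (- or left out, the last holds). The fingers move at their own pace and stop on an object; the grip force is fixed at half the most. Time passes only in rows, so rows that repeat a pose let the fingers close. It gives the time, the measured TCP pose, the force, the opening and the grip force at its end, in the units of the state.
- manip.state(): the state, without advancing time (a new reading comes with each control period).
- manip.grab_frame(name): name is "scene" or "top"; returns a dict with "img" (384x512x3 uint8, blue, green, red), "z_map" (384x512 float32, m along the optical axis (not along the pixel's ray), 0 where there is no reading), "fx", "fy", "cx", "cy" (pixels), "xyz" and "attitude" of the camera in the world. Camera axes: x right, y up, looking along -z (the intrinsics and any distortion apply to the point x, -y, -z); pixel columns grow to the right and rows downward; lengths in m; the calibration is good to about 2 mm. A picture is of the moment at which its call begins.
- manip.job_done(): hands the job in; it is judged then, once.
The state is a dict: "time": time; "joint_pos": joint angles; "joint_vel": joint speeds; "joint_efforts": joint torques, N m; "tool_pos": TCP position; "tool_rot": TCP orientation; "contact_force": force on the tool from outside, world axes, zero at the start; "ft_torque": the same for the moment, N m; "gripper_width": opening from 0.0 (shut) to 1.0 (fully open); "grasp_force": force on a finger pad.
Only numpy, scipy, OpenCV 4.12 (cv2) and the standard library are available. Lean on these libraries where they do the work, as an engineer would, in place of code of your own. Each camera call takes 0.05 s, during which the arm holds its last target. There are 200 camera calls.

## Working session

There is one attempt and no reset: what is moved stays moved. The work goes in short steps, Python scripts to look and compute and a shell command to move; the robot and the scene stay as the last step left them, time stands still between calls to the robot, and variables do not carry over. Pictures are saved under pics/ and viewed, at most 14 in all, crops included, and the job is handed in when it is done.

```bash
mkdir -p pics
cat > h.py <<'E'
import numpy as np, cv2
from plant import manip
from scipy.spatial.transform import Rotation as R
def rot(q): return R.from_quat([q[1],q[2],q[3],q[0]])
def grab(n):
    f=manip.grab_frame(n); f['R']=rot(f['attitude']).as_matrix(); return f
def cloud(f):
    z=f['z_map']; v,u=np.mgrid[0:z.shape[0],0:z.shape[1]]
    p=np.stack([(u-f['cx'])/f['fx']*z,-(v-f['cy'])/f['fy']*z,-z],-1)
    return p@f['R'].T+np.array(f['xyz'])
E
python3 - <<'E'
from h import *
for n in('top','scene'):
    f=grab(n); cv2.imwrite(f'pics/{n}0.png',f['img']); print(n,f['xyz'],f['attitude'],f['fx'],f['cx'],[k for k in f])
    np.savez(f'/tmp/{n}0.npz',img=f['img'],P=cloud(f),z=f['z_map'])
print(manip.state())
E
```

```text
top [ 0.40889032 -0.01037738  1.46843358] [-0.6982554  -0.02495328  0.02631674  0.71492948] 424.3078939369417 255.66264484088686 ['img', 'z_map', 'fx', 'fy', 'cx', 'cy', 'xyz', 'attitude', 'R']
scene [ 1.08788832 -1.05431829  1.07273899] [0.87323663 0.41615344 0.10730968 0.22969271] 496.9306963587556 255.981657655753 ['img', 'z_map', 'fx', 'fy', 'cx', 'cy', 'xyz', 'attitude', 'R']
{'time': 0.1, 'joint_pos': array([-1.26596601e+00,  5.33162471e-02,  1.61417844e+00,  3.77336486e-06,
        1.47599946e+00, -1.19047444e-01]), 'joint_vel': array([-0.00040543, -0.00051896, -0.00168146,  0.00030211, -0.00078991,
        0.00055259]), 'joint_efforts': array([ 1.12235703e-04, -3.94903636e+01, -3.71363032e+01, -8.04378192e-05,
        3.92898306e-03,  1.42715118e-05]), 'tool_pos': array([ 0.25686253, -0.56914946,  0.23015722]), 'tool_rot': array([-9.46820383e-04,  9.77624494e-01,  2.10355521e-01, -8.63191814e-05]), 'contact_force': array([-0.32907414, -0.17157354, -0.49249334]), 'ft_torque': array([ 0.01163752,  0.01093759, -0.01066545]), 'grasp_force': 0.0, 'gripper_width': 1.000802044021939}
```

View pics/top0.png

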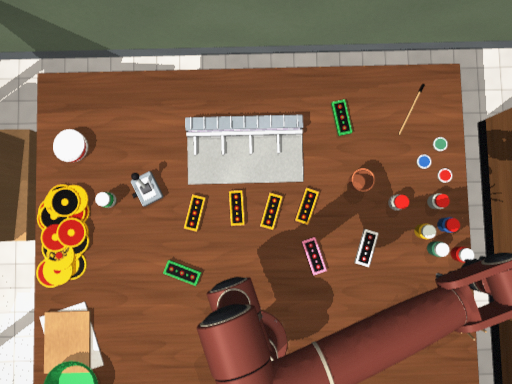

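View pics/scene0.png

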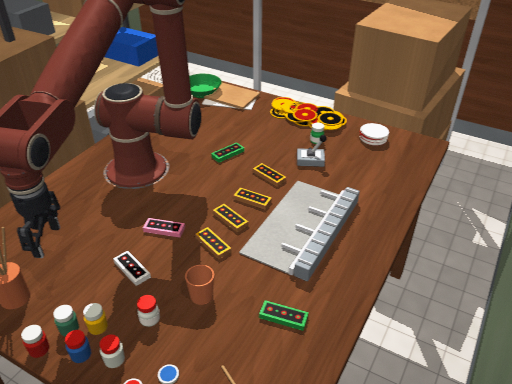

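The top view shows four yellow-bordered plaques at (195,212), (237,208), (271,211) and (307,206). The bed spans (187–303, 115–183), with the fence at its upper edge. The switch is at (145,187), a green jar at (104,199), the cup at (362,180) and red-capped jars on the right.

```bash
cat >> h.py <<'E'
def plaques(f,P=None,v=True):
    P=cloud(f) if P is None else P
    hsv=cv2.cvtColor(f['img'],cv2.COLOR_BGR2HSV)
    m=((hsv[...,0]>18)&(hsv[...,0]<34)&(hsv[...,1]>150)&(hsv[...,2]>110)&(f['z_map']>0)&(P[...,1]<.45)&(P[...,2]<.2)).astype(np.uint8)
    m=cv2.morphologyEx(m,cv2.MORPH_CLOSE,np.ones((5,5)))
    n,l,s,c=cv2.connectedComponentsWithStats(m); out=[]
    for i in range(1,n):
        if s[i,4]<60: continue
        q=P[l==i]; z=np.median(q[:,2]); q=q[abs(q[:,2]-z)<.006][:,:2]
        (cx,cy),(w,h),a=cv2.minAreaRect((q*1000).astype(np.float32))
        if w<h: w,h,a=h,w,a+90
        a=(a+90)%180-90
        out.append((cx,cy,z*1000,w,h,a))
        if v: print('plaque %.1f %.1f z%.1f size %.0fx%.0f ang %.1f px %s'%(out[-1]+(c[i].round(),)))
    return out
E
python3 - <<'E'
from h import *
for n in('top','scene'):
    d=np.load(f'/tmp/{n}0.npz'); P=d['P']; print(n)
    plaques({'img':d['img'],'z_map':d['z']},P)
    # table height check
    x,y,z=P[...,0],P[...,1],P[...,2]
    t=(abs(z)<.004)&(d['z']>0); print('table z',np.median(z[t]), t.sum())
    # bed: bar top z~57mm, fence 28
    B=(x>.45)&(x<.85)&(y>-.3)&(y<.3)
    for nm,lo,hi in(('lampbar',.05,.064),('fence',.0235,.033),('ribs',.0165,.0225),('plate',.0035,.0095)):
        m=B&(z>lo)&(z<hi)&(d['z']>0)
        m=cv2.morphologyEx(m.astype(np.uint8),cv2.MORPH_OPEN,np.ones((2,2)))
        nn,l,s,c=cv2.connectedComponentsWithStats(m)
        for i in range(1,nn):
            if s[i,4]<25: continue
            q=P[l==i]; r=cv2.minAreaRect((q[:,:2]*1000).astype(np.float32)); print(nm,s[i,4],np.round(r[0],1),np.round(r[1],1),round(r[2],1),'z',q[:,2].mean().round(4),'px',c[i].round())
    # switch
    m=(x>.4)&(x<.8)&(y>.25)&(y<.6)&(z>.02)&(z<.04); q=P[m]; 
    if len(q): print('box',cv2.minAreaRect((q[:,:2]*1000).astype(np.float32)),len(q))
    m=(x>.4)&(x<.7)&(y>.2)&(y<.45)&(z>.085)&(z<.125); q=P[m]; print('knob',len(q),q.mean(0) if len(q) else '',q.max(0) if len(q) else '')
    for nm,ya,yb,xa,xb,h in(('cup',-.4,-.25,.4,.65,.075),('jargreen',.35,.6,.4,.6,.06)):
        m=(x>xa)&(x<xb)&(y>ya)&(y<yb)&(z>h)&(z<.12); q=P[m]; print(nm,len(q),q.min(0),q.max(0)) if len(q) else 0
E
```

```text
top
plaque 451.7 -187.1 z19.3 size 117x46 ang -20.4 px [307. 206.]
plaque 451.9 53.9 z19.0 size 117x46 ang 2.3 px [236. 208.]
plaque 438.0 -64.5 z18.9 size 118x46 ang -17.6 px [271. 211.]
plaque 438.0 196.8 z19.2 size 117x48 ang -15.5 px [194. 212.]
plaque 357.4 -566.4 z43.7 size 50x27 ang -3.1 px [420. 232.]
table z 0.00032719401532699255 75270
lampbar 37 [737.8 -74.8] [31.7 21.6] 32.1 z 0.052 px [272. 122.]
lampbar 35 [734.4 157.2] [28.4 29.3] 40.4 z 0.0525 px [203. 124.]
lampbar 25 [725.1 208.3] [20.  17.2] 0.6 z 0.0509 px [189. 128.]
fence 122 [705.2 -47.5] [123.8  12.1] 90.0 z 0.025 px [265. 133.]
fence 35 [ 705.3 -151.7] [ 9.8 36.7] 4.3 z 0.0248 px [294. 133.]
fence 108 [705.5  92.4] [ 11.8 108.8] 0.5 z 0.0242 px [223. 134.]
ribs 29 [ 489.6 -190. ] [16.1 32.2] 74.1 z 0.0196 px [307. 194.]
ribs 76 [ 477.  -204.8] [32.7 45.5] 37.8 z 0.0185 px [312. 199.]
ribs 87 [469.7  51.8] [43.  41.3] 6.2 z 0.0188 px [237. 202.]
ribs 27 [462.7 -93.5] [15.2 24.1] 88.8 z 0.0166 px [279. 203.]
plate 194 [669.6 -49.3] [61.8 84.2] 4.5 z 0.0071 px [263. 144.]
plate 62 [ 682.8 -154.3] [53.7 30.6] 89.
[... 3367 characters left out ...]
2 z 0.0052 px [297. 229.]
plate 38 [634.  -42.4] [20.7 37.6] 10.8 z 0.0056 px [287. 235.]
plate 141 [683.9 -53.8] [59.3 82.6] 21.5 z 0.0061 px [300. 239.]
plate 29 [ 815.4 -605.7] [  14.8 1049.7] 30.5 z 0.0419 px [245. 252.]
plate 80 [ 663.2 -122.7] [46.8 42.2] 80.3 z 0.0053 px [283. 255.]
plate 47 [ 692.4 -126.4] [15.2 62.9] 25.7 z 0.0074 px [292. 256.]
box ((567.0706176757812, 449.2630615234375), (300.9753112792969, 329.5625), 89.97606658935547) 641
knob 43 [0.56213173 0.36783827 0.10282053] [0.57421988 0.38085417 0.11613628]
cup 184 [ 0.49536257 -0.39985752  0.07505075] [ 0.57201877 -0.32683497  0.08896425]
jargreen 147 [0.46765129 0.3575565  0.0601267 ] [0.57421988 0.51806624 0.11613628]
```

Run:
```python
import cv2
a=cv2.imread('pics/top0.png')[100:240,80:330]; cv2.imwrite('pics/c1.png',cv2.resize(a,None,fx=3.2,fy=3.2,interpolation=cv2.INTER_CUBIC))
```

```text
(no output)
```

View pics/c1.png

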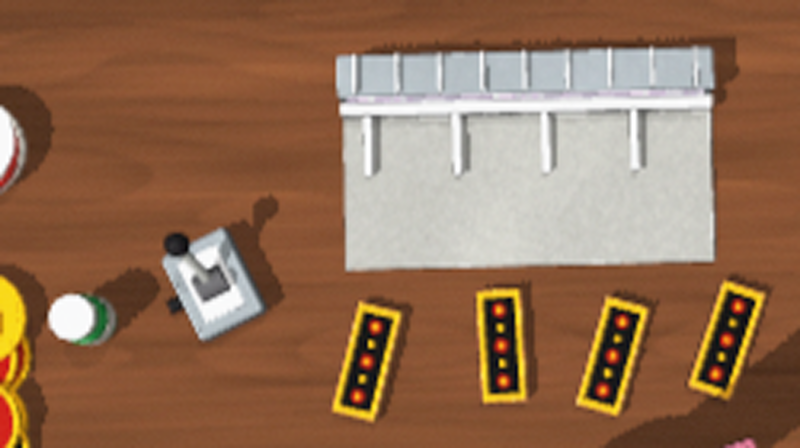

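The crop shows the switch box's long axis pointing up and slightly left, with the knob leaning up-left at crop (177,244). The plate's near corners are at (346,270) and (714,262). I'll project these points and fit them.

```bash
cat >> h.py <<'E'
def proj(f,u,v,z):
    d=np.array([(u-f['cx'])/f['fx'],-(v-f['cy'])/f['fy'],-1])@f['R'].T
    o=np.array(f['xyz']); return o+d*(z-o[2])/d[2]
E
python3 - <<'E'
from h import *
f=grab('top')
g=lambda a,b,z:proj(f,80+(a+.5)/3.2-.5,100+(b+.5)/3.2-.5,z)[:2].round(4)
print('plate near L,R',g(346,270,.006),g(714,262,.006))
for z in(.028,.034): print('fence front edge',z,g(341,115,z),g(713,107,z))
for a in((365,377,175),(451,463,172),(539,551,172),(632,644,170)): print('rib',g(a[0],a[2],.02),g(a[1],a[2],.02))
print('box',[g(a,b,.03) for a,b in((163,262),(225,228),(262,303),(207,340))])
print('knob',g(177,244,.1),'pivot area',g(210,285,.03))
# scene: fine rectangle from box cloud
for n in('top','scene'):
    d=np.load(f'/tmp/{n}0.npz');P=d['P'];x,y,z=np.moveaxis(P,-1,0)
    m=(x>.4)&(x<.66)&(y>.28)&(y<.42)&(z>.024)&(z<.037);q=P[m];r=cv2.minAreaRect((q[:,:2]*1000).astype(np.float32));print(n,'box',r,len(q))
    m=(x>.4)&(x<.66)&(y>.28)&(y<.42)&(z>.09);q=P[m]
    A=np.c_[2*q,np.ones(len(q))];s=np.linalg.lstsq(A,(q**2).sum(1),rcond=None)[0];print('knob sphere',s[:3],np.sqrt(s[3]+s[:3]@s[:3]), q.mean(0))
# scene-view bed corners to compare ribs
s=grab('scene'); cv2.imwrite('pics/c2.png',cv2.resize(s['img'][120:290,200:400],None,fx=3.5,fy=3.5,interpolation=cv2.INTER_CUBIC))
E
```

```text
plate near L,R [0.538  0.2198] [ 0.5373 -0.1781]
fence front edge 0.028 [0.7031 0.2197] [ 0.7024 -0.1798]
fence front edge 0.034 [0.7019 0.2187] [ 0.7012 -0.1791]
rib [0.6388 0.1959] [0.6385 0.183 ]
rib [0.6399 0.1034] [0.6396 0.0905]
rib [0.6377 0.0087] [ 0.6374 -0.0042]
rib [ 0.6375 -0.0914] [ 0.6372 -0.1043]
box [array([0.549 , 0.4104]), array([0.5838, 0.3443]), array([0.5028, 0.3055]), array([0.4649, 0.364 ])]
knob [0.5601 0.3757] pivot area [0.5233 0.3606]
top box ((519.796630859375, 365.3525390625), (100.51313018798828, 90.02581787109375), 25.360477447509766) 505
knob sphere [0.5574565  0.37630476 0.10171989] 0.012518483512695914 [0.55687343 0.37438977 0.10879549]
scene box ((526.0000610351562, 358.08154296875), (96.57645416259766, 88.7914047241211), 25.7506103515625) 285
knob sphere [0.56125317 0.36994321 0.10213535] 0.011230381986368934 [0.56234386 0.36786255 0.10347278]
```

View pics/c2.png

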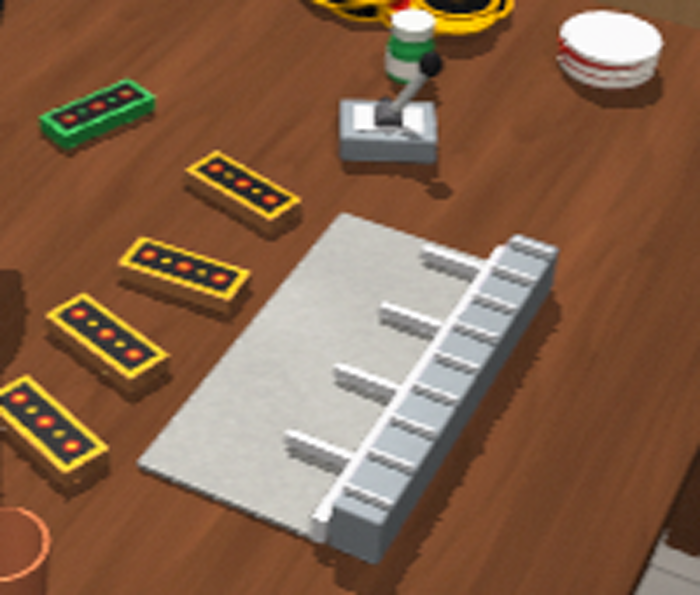

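The bed yaw is about 0, with the fence face at x≈0.703 and lane centres at y≈0.164, 0.068, -0.028 and -0.124. The switch pivot is at about (0.524,0.359), pointing 25.5°. Next I'll move to the +x side of the knob, with the tool already at a yaw of 24°.

```bash
cat > go.py <<'E'
import sys
from h import *
s=manip.state(); Rt=rot(s['tool_rot']); p=np.array(s['tool_pos'])
x,y,z,yaw=map(float,sys.argv[1:5])
T=R.from_euler('z',yaw,degrees=True)*R.from_rotvec([np.pi,0,0])
d=Rt.inv().apply(np.array([x,y,z])-p)*10; r=(Rt.inv()*T).as_rotvec()/np.pi
print('t',round(s['time'],2),'pos',p.round(4),'yaw %.2f'%np.degrees(np.arctan2(*Rt.as_matrix()[1::-1,0])),'need',d.round(3),'rot',r.round(4),'F',s['contact_force'].round(1),'w',round(s['gripper_width']*85.4,1),'g',round(float(s['grasp_force']),1))
E
python3 go.py .607 .398 .231 24.3
python3 -m jog '[0.87,-0.92,0,0,0,0,0.87,-0.92,0,0,0,0,0.87,-0.92,0,0,0,0]' 0
python3 go.py .607 .398 .231 24.3
```

```text
t 0.2 pos [ 0.2569 -0.5693  0.2305] yaw 24.28 need [ 7.169e+00 -7.378e+00  6.000e-03] rot [-0.0004 -0.0001 -0.0001] F [ 0.2  0.7 -0.1] w 85.2 g 0.0
time: 0.57
tool_pos: [0.2994, -0.4468, 0.2306]
tool_rot: [-0.001, 0.977, 0.212, 0.0]
contact_force: [-1.0, 0.4, 0.5]
gripper_width: 0.373
grasp_force: 0.0
t 0.57 pos [ 0.2994 -0.4468  0.2306] yaw 24.49 need [ 6.301 -6.413  0.007] rot [-0.0004 -0.0001  0.001 ] F [-1.   0.4  0.5] w 31.9 g 0.0
```

```bash
python3 -m jog '[0.9,-0.9,0,0,0,0,0.9,-0.9,0,0,0,0,0.9,-0.9,0,0,0,0]' >/dev/null
python3 -m jog '[0.9,-0.9,0,0,0,0,0.9,-0.9,0,0,0,0,0.9,-0.9,0,0,0,0]' >/dev/null
python3 -m jog '[0.9,-0.9,0,0,0,0,0.9,-0.9,0,0,0,0,0.9,-0.9,0,0,0,0]' >/dev/null
python3 -m jog '[0.9,-0.9,0,0,0,0,0.9,-0.9,0,0,0,0,0.9,-0.9,0,0,0,0]' >/dev/null
python3 go.py .607 .398 .231 24.3
python3 -m jog '[0.9,-0.9,0,0,0,0,0.9,-0.9,0,0,0,0,0.9,-0.9,0,0,0,0]' >/dev/null
python3 -m jog '[0.9,-0.9,0,0,0,0,0.9,-0.9,0,0,0,0,0.9,-0.9,0,0,0,0]' >/dev/null
python3 go.py .607 .398 .231 24.3
```

```text
t 2.08 pos [0.4798 0.0268 0.2313] yaw 24.45 need [ 2.694e+00 -2.852e+00  1.000e-03] rot [0.0001 0.0001 0.0008] F [ 0.5 -0.3  0.1] w 0.1 g 0.0
t 2.83 pos [0.5704 0.2638 0.2302] yaw 24.29 need [ 0.886 -1.073 -0.01 ] rot [ 0.0002  0.0004 -0.0001] F [-0.2 -0.4  0.5] w 0.0 g 0.0
```

```bash
python3 -m jog '[0.89,-1,0,0,0,0,0.89,-1,0,0,0,0,0.89,-1,0,0,0,0]' >/dev/null
python3 go.py .607 .398 .088 25.5
python3 -m jog '[0,-0.06,0.7,0,0,0,0,-0.06,0.7,0,0,0,0,-0.06,0.7,0,0,0]' >/dev/null
python3 go.py .607 .398 .088 25.5
python3 -m jog '[0,0,0.72,0,0,0,0,0,0.72,0,0,0,0,0,0.72,0,0,0]' >/dev/null
python3 go.py .607 .398 .088 25.5
```

```text
t 3.2 pos [0.6103 0.3913 0.2301] yaw 24.25 need [-1.000e-03 -7.600e-02  1.421e+00] rot [ 0.0003  0.0004 -0.0069] F [-0.6 -1.3 -1. ] w 0.2 g 0.0
t 3.58 pos [0.6067 0.3951 0.1613] yaw 24.16 need [ 0.016 -0.025  0.733] rot [ 0.0002  0.0005 -0.0075] F [ 0.6 -0.7  1.6] w 0.2 g 0.0
t 3.95 pos [0.6069 0.3971 0.0908] yaw 24.25 need [ 0.005 -0.007  0.028] rot [ 0.     -0.0003 -0.0069] F [0.1 1.  0.2] w -0.1 g 0.0
```

Now I'll push along -x of the tool towards the pivot.

```bash
python3 -m jog '[-0.2,0,0.02,0,0,0,-0.4,0,0.02,0,0,0,-0.55,0,0.02,0,0,0,-0.7,0,0.02,0,0,0,-0.85,0,0.02,0,0,0,-0.95,0,0.02,0,0,0,-0.95,0,0.02,0,0,0]'
python3 - <<'E'
from h import *
f=grab('top');P=cloud(f);x,y,z=np.moveaxis(P,-1,0)
m=(x>.4)&(x<.66)&(y>.28)&(y<.42)&(z>.09)&(z<.13)&(f['img'].max(-1)<60);q=P[m];print(len(q),q.mean(0) if len(q) else'')
plaques(f); cv2.imwrite('pics/c3.png',cv2.resize(f['img'][100:260,80:330],None,fx=3,fy=3))
E
python3 go.py .524 .359 .088 25.5
```

```text
time: 4.82
tool_pos: [0.5203, 0.3588, 0.0895]
tool_rot: [-0.0, 0.978, 0.21, 0.002]
contact_force: [-0.4, 0.1, 0.6]
gripper_width: 0.001
grasp_force: 0.0
12 [0.49379572 0.33500946 0.10715756]
plaque 452.5 -187.4 z18.7 size 115x43 ang -20.1 px [307. 206.]
plaque 451.4 53.8 z18.6 size 118x46 ang 2.1 px [236. 208.]
plaque 438.1 197.0 z19.1 size 117x48 ang -14.8 px [194. 212.]
plaque 437.8 -64.3 z18.7 size 117x45 ang -17.4 px [270. 213.]
plaque 360.0 -564.9 z41.9 size 48x24 ang -10.2 px [419. 232.]
t 4.88 pos [0.5205 0.3588 0.089 ] yaw 24.28 need [0.033 0.013 0.01 ] rot [-0.     -0.0009 -0.0068] F [0.3 0.9 0.1] w 0.1 g 0.0
```

The knob now reads about (0.49,0.34), so the toggle is off, and the plaques are unmoved. I'll lift and go to the left plaque.

```bash
python3 -m jog '[0,0,-0.8,0,0,0,0,0,-0.8,0,0,0,0,0,-0.8,0,0,0]' 60 >/dev/null
python3 go.py .4125 .204 .1 -15.5
python3 -m jog '[-0.85,0.5,0,0,0,0.06,-0.85,0.5,0,0,0,0.12,-0.85,0.5,0,0,0,0.17,-0.85,0.5,0,0,0,0.22,-0.85,0.5,0,0,0,0.22]' >/dev/null
python3 go.py .4125 .204 .1 -15.5
```

```text
t 5.25 pos [0.5213 0.3592 0.17  ] yaw 24.28 need [-1.633  0.968  0.692] rot [-0.0007 -0.0015  0.221 ] F [-0.4 -0.6 -0.6] w 54.4 g 0.0
t 5.88 pos [0.4618 0.2773 0.1652] yaw -15.23 need [-0.281  0.836  0.654] rot [0.0007 0.0008 0.0015] F [ 0.7  0.2 -0.4] w 59.8 g 0.0
```

```bash
python3 -m jog '[-0.28,0.84,0.3,0,0,0,-0.28,0.84,0.5,0,0,0,-0.28,0.84,0.65,0,0,0,-0.28,0.84,0.65,0,0,0]' 70 >/dev/null
python3 go.py .4125 .204 .002 -15.5
python3 -m jog '[0,0,0.5,0,0,0,0,0,0.9,0,0,0,0,0,0.98,0,0,0,0,0,0.98,0,0,0]' >/dev/null
python3 go.py .4125 .204 .002 -15.5
python3 -m jog '[0,0,0,0,0,0,0,0,0,0,0,0,0,0,0,0,0,0,0,0,0,0,0,0,0,0,0,0,0,0]' 30 >/dev/null
python3 go.py .4125 .204 .002 -15.5
```

```text
t 6.38 pos [0.4128 0.2042 0.1008] yaw -15.25 need [0.001 0.001 0.988] rot [0.0004 0.0008 0.0014] F [-0.2 -0.2  0. ] w 69.9 g 0.0
t 6.88 pos [0.4146 0.2049 0.0053] yaw -15.26 need [-0.018  0.015  0.033] rot [-0.0002 -0.0003  0.0013] F [0.2 0.9 0.2] w 69.9 g 0.0
t 7.5 pos [0.4158 0.2051 0.007 ] yaw -15.31 need [-0.03   0.019  0.05 ] rot [-0.0009 -0.0014  0.001 ] F [0.1 0.7 5.6] w 45.9 g 62.3
```

```bash
python3 -m jog '[0,0,-0.3,0,0,0,0,0,-0.5,0,0,0,0,0,-0.5,0,0,0]' >/dev/null
python3 go.py .602 .157 .055 0
python3 -m jog '[0.5,0.05,0,0,0,-0.04,0.9,0.05,0,0,0,-0.085,0.98,0.05,0,0,0,-0.085,0.98,0.05,0,0,0,-0.085]' >/dev/null
python3 go.py .602 .157 .055 0
```

```text
t 7.88 pos [0.4153 0.2048 0.0568] yaw -15.32 need [ 1.926 -0.032  0.027] rot [-0.0007 -0.0016 -0.0851] F [ 0.  -0.8 -1.1] w 46.1 g 61.8
t 8.38 pos [0.5059 0.1733 0.0533] yaw -0.11 need [ 0.961  0.162 -0.019] rot [ 0.0001  0.0007 -0.0006] F [-0.4  0.6 -1. ] w 45.9 g 61.8
```

```bash
python3 -m jog '[0.5,0.16,0,0,0,0,0.96,0.16,0,0,0,0,0.96,0.16,0,0,0,0,0.96,0.16,0.15,0,0,0,0.96,0.16,0.3,0,0,0,0.96,0.16,0.36,0,0,0,0.96,0.16,0.36,0,0,0]' >/dev/null
python3 go.py .602 .157 .014 0
python3 - <<'E'
from h import *
for n in('top','scene'):
    f=grab(n);plaques(f)
E
python3 -m jog '[0,0,0.02,0,0,0,0,0,0.04,0,0,0,0,0,0.04,0,0,0]' >/dev/null
python3 go.py .602 .157 .014 0
```

```text
t 9.25 pos [0.6014 0.1575 0.0172] yaw -0.00 need [0.006 0.005 0.032] rot [ 0.0001  0.0007 -0.    ] F [ 1.1 -0.   0. ] w 46.0 g 61.8
plaque 452.3 -186.8 z19.2 size 116x45 ang -20.5 px [306. 206.]
plaque 451.5 53.8 z18.9 size 118x46 ang 2.3 px [236. 208.]
plaque 438.0 -64.7 z18.9 size 118x46 ang -17.8 px [271. 211.]
plaque 357.7 -566.2 z42.1 size 50x28 ang -4.1 px [419. 232.]
plaque 644.9 157.5 z28.4 size 86x50 ang 1.6 px [320. 195.]
plaque 453.2 54.8 z17.5 size 119x52 ang 2.6 px [252. 196.]
plaque 438.5 -65.3 z17.8 size 122x48 ang -16.8 px [230. 215.]
plaque 454.6 -186.3 z17.6 size 121x46 ang -22.2 px [213. 241.]
plaque 374.8 -592.3 z34.1 size 45x19 ang 53.0 px [ 96. 325.]
t 9.72 pos [0.6026 0.1575 0.0142] yaw -0.02 need [-0.006  0.005  0.002] rot [ 0.      0.0001 -0.0001] F [ 1.1 -0.  -0.1] w 46.4 g 61.8
```

```bash
python3 -m jog '[0,0,0.02,0,0,0,0,0,0.02,0,0,0]' | grep -E 'pos|force'
python3 -m jog '[0.04,0,0,0,0,0,0.08,0,0,0,0,0,0.08,0,0,0,0,0]' | grep -E 'pos|force'
python3 -m jog '[0.03,0,0,0,0,0,0.05,0,0,0,0,0,0.05,0,0,0,0,0]' | grep -E 'pos|force'
```

```text
tool_pos: [0.6029, 0.1575, 0.013]
contact_force: [-2.4, -0.5, 3.7]
grasp_force: 62.3
tool_pos: [0.6112, 0.1577, 0.013]
contact_force: [-1.8, 0.2, 4.3]
grasp_force: 62.4
tool_pos: [0.6155, 0.1578, 0.013]
contact_force: [-3.5, 0.5, 6.3]
grasp_force: 62.6
```

```bash
for i in 1; do
python3 -m jog '[0.02,0,0,0,0,0,0.02,0,0,0,0,0]' | grep -E 'pos|contact_force'
python3 -m jog '[0.02,0,0,0,0,0,0.02,0,0,0,0,0]' | grep -E 'pos|contact_force'
python3 -m jog '[0.02,0,0,0,0,0,0.02,0,0,0,0,0]' | grep -E 'pos|contact_force'
done
```

```text
tool_pos: [0.6175, 0.1578, 0.013]
contact_force: [-4.3, -0.2, 6.7]
tool_pos: [0.6191, 0.1578, 0.013]
contact_force: [-6.2, -0.2, 8.5]
tool_pos: [0.619, 0.1578, 0.013]
contact_force: [-13.1, -0.3, 15.1]
```

```bash
python3 -m jog '[-0.02,0,-0.01,0,0,0,-0.02,0,-0.01,0,0,0]' | grep -E 'pos|contact_force'
python3 -m jog '[0,-0.03,0,0,0,0,0,-0.04,0,0,0,0]' | grep -E 'pos|contact_force'
python3 -m jog '[0,-0.02,0,0,0,0,0,-0.02,0,0,0,0]' | grep -E 'pos|contact_force'
python3 -m jog '[0,-0.02,0,0,0,0,0,-0.02,0,0,0,0]' | grep -E 'pos|contact_force'
```

```text
tool_pos: [0.619, 0.1576, 0.0131]
contact_force: [-3.8, -0.4, 2.5]
tool_pos: [0.619, 0.1591, 0.0131]
contact_force: [-5.4, -8.8, 5.8]
tool_pos: [0.619, 0.1611, 0.0131]
contact_force: [-4.9, -7.8, 6.2]
tool_pos: [0.619, 0.163, 0.0132]
contact_force: [-5.8, -8.5, 6.4]
```

```bash
python3 -m jog '[0,-0.02,0,0,0,0,0,-0.02,0,0,0,0]' | grep -E 'pos|contact_force'
python3 -m jog '[0,-0.02,0,0,0,0,0,-0.02,0,0,0,0]' | grep -E 'pos|contact_force'
python3 go.py .6185 .164 .013 0
```

```text
tool_pos: [0.6189, 0.165, 0.0131]
contact_force: [-5.8, -8.5, 5.9]
tool_pos: [0.619, 0.1653, 0.0132]
contact_force: [-7.2, -13.5, 6.7]
t 12.97 pos [0.619  0.1653 0.0132] yaw -0.07 need [-0.005  0.013  0.002] rot [ 0.0025  0.0011 -0.0004] F [ -7.2 -13.5   6.7] w 45.9 g 62.7
```

```bash
python3 -m jog '[0.01,0.005,0,0,0,0,0.01,0.005,0,0,0,0]' | grep -E 'pos|contact_force'
python3 -m jog '[0,0,0,0,0,0,0,0,0,0,0,0,0,0,0,0,0,0]' 66 | grep -E 'pos|contact_force|width'
python3 -m jog '[0,0,-0.3,0,0,0,0,0,-0.6,0,0,0,0,0,-0.9,0,0,0,0,0,-0.9,0,0,0]' >/dev/null
python3 go.py .426 .054 .1 2.4
```

```text
tool_pos: [0.6189, 0.1652, 0.0131]
contact_force: [-10.2, -11.8, 10.4]
tool_pos: [0.621, 0.1693, 0.0133]
contact_force: [-0.8, -0.0, 0.3]
gripper_width: 0.775
t 14.1 pos [0.6231 0.1697 0.1069] yaw 0.00 need [-1.972  1.157  0.054] rot [-0.0003 -0.0022 -0.0133] F [-0.2  0.1  0.9] w 65.8 g 0.0
```

```bash
python3 -m jog '[-0.6,0.4,0,0,0,-0.013,-0.97,0.58,0,0,0,-0.013,-0.97,0.58,0,0,0,-0.013]' 70 >/dev/null
python3 -m jog '[-0.6,0.4,0,0,0,0,-0.97,0.58,0,0,0,0,-0.97,0.58,0,0,0,0]' >/dev/null
python3 go.py .4275 .053 .008 2.4
python3 - <<'E'
from h import *
for n in('top','scene'):
    f=grab(n);plaques(f)
E
```

```text
t 14.85 pos [0.4266 0.0486 0.1015] yaw 2.23 need [ 0.013 -0.044  0.934] rot [-0.0001  0.0007 -0.001 ] F [0.4 0.6 0.6] w 70.3 g 0.0
plaque 644.2 165.1 z24.7 size 116x46 ang -1.3 px [202. 152.]
plaque 451.7 -186.6 z18.6 size 117x44 ang -21.1 px [306. 207.]
plaque 495.5 55.1 z18.5 size 45x28 ang 88.5 px [235. 194.]
plaque 438.0 -64.7 z19.3 size 118x46 ang -17.4 px [271. 212.]
plaque 357.5 -566.2 z43.2 size 50x28 ang -3.3 px [419. 232.]
plaque 645.4 163.7 z23.8 size 114x50 ang -1.7 px [319. 194.]
plaque 453.3 54.0 z17.6 size 121x55 ang 0.6 px [252. 196.]
plaque 437.9 -64.8 z17.5 size 124x49 ang -16.0 px [230. 215.]
plaque 454.6 -186.9 z17.5 size 119x45 ang -19.5 px [213. 240.]
plaque 374.5 -589.8 z34.1 size 46x16 ang 62.4 px [ 96. 325.]
```

```bash
python3 -m jog '[0.01,-0.04,0.5,0,0,0,0.01,-0.04,0.88,0,0,0,0.01,-0.04,0.94,0,0,0,0.01,-0.04,0.94,0,0,0]' >/dev/null
python3 -m jog '[0,0,0,0,0,0,0,0,0,0,0,0,0,0,0,0,0,0,0,0,0,0,0,0,0,0,0,0,0,0]' 30 >/dev/null
python3 go.py .602 .06 .055 0
python3 -m jog '[0,0,-0.25,0,0,0.006,0,0,-0.5,0,0,0.012,0,0,-0.5,0,0,0.012]' >/dev/null
python3 go.py .602 .06 .055 0
```

```text
t 16.07 pos [0.4321 0.0532 0.0119] yaw 2.32 need [ 1.702e+00  1.000e-03 -4.230e-01] rot [ 0.     -0.0015  0.0129] F [-0.9  0.   5.8] w 45.3 g 60.5
t 16.45 pos [0.4325 0.0531 0.0624] yaw 0.17 need [ 1.695 -0.064  0.086] rot [ 0.0001 -0.0023  0.001 ] F [ 0.4 -0.  -0.7] w 45.3 g 61.7
```

```bash
python3 -m jog '[0.5,-0.06,0,0,0,0,0.9,-0.06,0,0,0,0,0.9,-0.06,0,0,0,0]' >/dev/null
python3 go.py .609 .061 .024 0
python3 -m jog '[0.5,-0.02,0,0,0,0,0.85,-0.02,0,0,0,0,0.85,-0.02,0,0,0,0,0.85,-0.02,0.2,0,0,0,0.85,-0.02,0.36,0,0,0,0.85,-0.02,0.36,0,0,0]' >/dev/null
python3 go.py .609 .061 .024 0
python3 - <<'E'
from h import *
plaques(grab('scene'))
E
```

```text
t 16.82 pos [0.5215 0.0593 0.0587] yaw 0.17 need [ 0.875 -0.014  0.347] rot [0.     0.     0.0009] F [-0.4  0.8 -0.5] w 45.5 g 61.6
t 17.57 pos [0.6017 0.0618 0.0201] yaw 0.17 need [ 0.072  0.008 -0.039] rot [-0.      0.0019  0.0009] F [ 0.7  0.7 -0.1] w 45.2 g 61.7
plaque 644.7 163.9 z23.9 size 117x53 ang -1.5 px [319. 194.]
plaque 639.1 62.4 z25.1 size 89x49 ang -0.2 px [307. 212.]
plaque 441.1 -65.6 z17.6 size 124x48 ang -16.9 px [230. 215.]
plaque 453.7 -186.8 z17.6 size 117x46 ang -20.4 px [214. 241.]
plaque 375.1 -591.4 z34.3 size 45x19 ang 57.9 px [ 96. 325.]
```

```bash
python3 -m jog '[0.05,0,0.015,0,0,0,0.1,0,0.02,0,0,0]' | grep -E 'pos|contact_force'
python3 -m jog '[0.03,0,0,0,0,0,0.06,0,0,0,0,0]' | grep -E 'pos|contact_force'
python3 -m jog '[0.02,0,0,0,0,0,0.03,0,0,0,0,0]' | grep -E 'pos|contact_force'
python3 -m jog '[0.02,0,0,0,0,0,0.02,0,0,0,0,0]' | grep -E 'pos|contact_force'
```

```text
tool_pos: [0.6158, 0.0617, 0.0221]
contact_force: [0.4, 0.8, -0.1]
tool_pos: [0.6214, 0.0617, 0.0216]
contact_force: [-0.3, 0.3, 0.3]
tool_pos: [0.6232, 0.0617, 0.0209]
contact_force: [-4.0, -0.2, -0.4]
tool_pos: [0.6231, 0.0617, 0.02]
contact_force: [-7.6, -1.1, 1.5]
```

```bash
python3 -m jog '[-0.01,0,0.01,0,0,0,-0.01,0,0.02,0,0,0]' | grep -E 'pos|contact_force'
python3 -m jog '[0,-0.03,0.01,0,0,0,0,-0.04,0.01,0,0,0]' | grep -E 'pos|contact_force'
python3 -m jog '[0,-0.02,0,0,0,0,0,-0.02,0,0,0,0]' | grep -E 'pos|contact_force'
python3 -m jog '[0,-0.02,0,0,0,0,0,-0.02,0,0,0,0]' | grep -E 'pos|contact_force'
python3 go.py .623 .069 .018 0
```

```text
tool_pos: [0.6229, 0.0617, 0.0187]
contact_force: [-8.8, -1.3, 7.6]
tool_pos: [0.6231, 0.0643, 0.0181]
contact_force: [-6.4, -4.6, 2.8]
tool_pos: [0.6231, 0.0658, 0.018]
contact_force: [-7.2, -6.7, 4.6]
tool_pos: [0.6231, 0.0676, 0.018]
contact_force: [-7.7, -7.4, 3.9]
t 19.62 pos [0.6231 0.0676 0.018 ] yaw 0.12 need [-0.001 -0.014  0.   ] rot [0.0013 0.0016 0.0007] F [-7.7 -7.4  3.9] w 45.0 g 62.2
```

```bash
python3 -m jog '[0,-0.02,0,0,0,0,0,-0.02,0,0,0,0]' | grep -E 'pos|contact_force'
python3 -m jog '[0,-0.02,0,0,0,0,0,-0.02,0,0,0,0]' | grep -E 'pos|contact_force'
python3 -m jog '[0,-0.01,0,0,0,0,0,-0.01,0,0,0,0]' | grep -E 'pos|contact_force'
```

```text
tool_pos: [0.6231, 0.0691, 0.018]
contact_force: [-7.2, -8.6, 3.7]
tool_pos: [0.6231, 0.0693, 0.0181]
contact_force: [-7.2, -15.4, 4.3]
tool_pos: [0.6231, 0.0693, 0.0181]
contact_force: [-8.2, -17.3, 5.6]
```

```bash
python3 -m jog '[0,0.01,0,0,0,0,0,0.01,0,0,0,0]' | grep -E 'pos|contact_force'
python3 -m jog '[0,0,0,0,0,0,0,0,0,0,0,0,0,0,0,0,0,0]' 66 | grep -E 'pos|contact_force|width'
python3 -m jog '[0,0,-0.3,0,0,0,0,0,-0.6,0,0,0,0,0,-0.9,0,0,0,0,0,-0.9,0,0,0]' >/dev/null
python3 go.py .4146 -.0576 .1 -17.2
python3 -m jog '[-0.5,0.4,0,0,0,0.05,-1,0.65,0,0,0,0.096,-1,0.65,0,0,0,0.096,-1,0.65,0,0,0,0.096]' 70 >/dev/null
python3 go.py .4146 -.0576 .1 -17.2
python3 - <<'E'
from h import *
plaques(grab('top'))
E
```

```text
tool_pos: [0.6231, 0.0693, 0.0181]
contact_force: [-7.2, -15.3, 4.0]
tool_pos: [0.6253, 0.0741, 0.0187]
contact_force: [0.4, 0.6, -0.1]
gripper_width: 0.775
t 21.5 pos [0.6273 0.0741 0.112 ] yaw 0.19 need [-2.133  1.31   0.105] rot [-0.0004 -0.0022  0.0966] F [ 0.7 -1.  -0.3] w 65.9 g 0.0
t 22.0 pos [0.5251 0.0086 0.1078] yaw -17.10 need [-0.861  0.958  0.078] rot [-0.0001 -0.      0.0006] F [ 1.2  0.7 -0.7] w 70.1 g 0.0
plaque 659.4 68.6 z24.7 size 87x45 ang -1.1 px [230. 145.]
plaque 644.1 164.9 z24.7 size 116x45 ang -0.8 px [202. 153.]
plaque 451.7 -187.0 z18.5 size 117x46 ang -20.6 px [307. 206.]
plaque 437.7 -65.0 z19.0 size 118x45 ang -16.4 px [273. 209.]
plaque 357.4 -566.4 z42.3 size 50x27 ang -3.2 px [419. 231.]
```

```bash
python3 -m jog '[-0.5,0.5,0,0,0,0,-0.86,0.96,0.05,0,0,0,-0.86,0.96,0.05,0,0,0,-0.86,0.96,0.05,0,0,0]' >/dev/null
python3 go.py .4146 -.0576 .01 -17.2
python3 -m jog '[0,0,0.5,0,0,0,0,0,0.88,0,0,0,0,0,0.92,0,0,0,0,0,0.92,0,0,0]' >/dev/null
python3 -m jog '[0,0,0,0,0,0,0,0,0,0,0,0,0,0,0,0,0,0,0,0,0,0,0,0,0,0,0,0,0,0]' 30 >/dev/null
python3 go.py .602 -.036 .06 0
python3 -m jog '[0,0,-0.25,0,0,-0.04,0,0,-0.5,0,0,-0.08,0,0,-0.5,0,0,-0.094,0,0,-0.5,0,0,-0.094]' >/dev/null
python3 go.py .602 -.036 .06 0
```

```text
t 22.55 pos [ 0.416  -0.0581  0.1043] yaw -17.11 need [-0.017 -0.001  0.943] rot [-0.0001 -0.0007  0.0005] F [0.4 1.  0.7] w 70.3 g 0.0
t 23.68 pos [ 0.4167 -0.0585  0.0141] yaw -17.11 need [ 1.707 -0.76  -0.452] rot [ 0.0001 -0.0014 -0.0951] F [-0.8  1.3  6.6] w 44.2 g 60.0
t 24.18 pos [ 0.4154 -0.0583  0.0627] yaw -0.23 need [ 1.865 -0.23   0.032] rot [ 0.0003 -0.0008 -0.0013] F [-0.   0.6 -1.2] w 44.4 g 61.0
```

```bash
python3 -m jog '[0.5,-0.12,0,0,0,0,0.95,-0.24,0,0,0,0,0.95,-0.24,0,0,0,0]' >/dev/null
python3 go.py .606 -.034 .026 0
python3 -m jog '[0.5,0,0,0,0,0,0.95,0,0,0,0,0,0.95,0,0,0,0,0,0.95,0,0.2,0,0,0,0.95,0,0.35,0,0,0,0.95,0,0.35,0,0,0,0.95,0,0.35,0,0,0]' >/dev/null
python3 go.py .606 -.034 .0205 0
```

```text
t 24.55 pos [ 0.5119 -0.0339  0.0614] yaw -0.16 need [ 0.941 -0.001  0.355] rot [-0.     -0.0001 -0.0009] F [-0.9 -1.  -0.7] w 43.9 g 61.2
t 25.43 pos [ 0.6042 -0.0346  0.0262] yaw -0.21 need [ 0.018 -0.006  0.057] rot [-0.      0.0001 -0.0011] F [-0.8 -0.4 -0.3] w 44.0 g 61.2
```

```bash
python3 -m jog '[0.05,0,0.03,0,0,-0.001,0.08,0,0.05,0,0,-0.001,0.08,0,0.05,0,0,-0.001]' | grep -E 'pos|contact_force'
python3 -m jog '[0.03,0,0.01,0,0,0,0.05,0,0.01,0,0,0]' | grep -E 'pos|contact_force'
python3 -m jog '[0.02,0,0,0,0,0,0.03,0,0,0,0,0]' | grep -E 'pos|contact_force'
python3 -m jog '[0.02,0,0,0,0,0,0.02,0,0,0,0,0]' | grep -E 'pos|contact_force'
```

```text
tool_pos: [0.613, -0.0347, 0.0214]
contact_force: [0.6, 0.6, -1.2]
tool_pos: [0.6179, -0.0346, 0.0203]
contact_force: [-0.1, 0.1, 0.1]
tool_pos: [0.6209, -0.0347, 0.0204]
contact_force: [-1.1, -0.7, -0.3]
tool_pos: [0.621, -0.0346, 0.0202]
contact_force: [-6.1, -0.4, 5.4]
```

```bash
python3 -m jog '[0,-0.03,0,0,0,0,0,-0.05,0,0,0,0]' | grep -E 'pos|contact_force'
python3 -m jog '[0,-0.02,0,0,0,0,0,-0.02,0,0,0,0]' | grep -E 'pos|contact_force'
python3 -m jog '[0,-0.02,0,0,0,0,0,-0.02,0,0,0,0]' | grep -E 'pos|contact_force'
python3 -m jog '[0,-0.02,0,0,0,0,0,-0.02,0,0,0,0]' | grep -E 'pos|contact_force'
```

```text
tool_pos: [0.6209, -0.0322, 0.0203]
contact_force: [-7.0, -8.8, 4.8]
tool_pos: [0.6209, -0.0301, 0.0203]
contact_force: [-6.6, -7.7, 4.7]
tool_pos: [0.6209, -0.0282, 0.0203]
contact_force: [-7.1, -9.1, 4.5]
tool_pos: [0.6209, -0.0268, 0.0203]
contact_force: [-7.7, -9.3, 4.5]
```

```bash
python3 -m jog '[0,-0.02,0,0,0,0,0,-0.02,0,0,0,0]' | grep -E 'pos|contact_force'
python3 -m jog '[0,-0.01,0,0,0,0,0,-0.01,0,0,0,0]' | grep -E 'pos|contact_force'
python3 -m jog '[0,-0.01,0,0,0,0,0,-0.01,0,0,0,0]' | grep -E 'pos|contact_force'
```

```text
tool_pos: [0.6209, -0.0266, 0.0204]
contact_force: [-8.5, -15.0, 3.6]
tool_pos: [0.621, -0.0265, 0.0204]
contact_force: [-8.7, -17.4, 3.6]
tool_pos: [0.6209, -0.0264, 0.0205]
contact_force: [-8.0, -21.3, 3.3]
```

Contact is confirmed at the expected pitch. I'll release and go for plaque 4.

```bash
python3 -m jog '[0,0.01,0,0,0,0,0,0.01,0,0,0,0]' | grep -E 'pos|contact_force'
python3 -m jog '[0,0,0,0,0,0,0,0,0,0,0,0,0,0,0,0,0,0]' 66 | grep -E 'pos|contact_force|width'
python3 -m jog '[0,0,-0.3,0,0,0,0,0,-0.6,0,0,0,0,0,-0.9,0,0,0,0,0,-0.9,0,0,0]' >/dev/null
python3 go.py .4295 -.1782 .1 -20.5
python3 -m jog '[-0.5,0.4,0,0,0,0.05,-1,0.8,0,0,0,0.1,-1,0.8,0,0,0,0.114,-1,0.8,0,0,0,0.114]' 70 >/dev/null
python3 go.py .4295 -.1782 .1 -20.5
python3 - <<'E'
from h import *
for n in('top','scene'): plaques(grab(n))
E
```

```text
tool_pos: [0.6209, -0.0265, 0.0204]
contact_force: [-7.6, -17.6, 5.0]
tool_pos: [0.623, -0.0203, 0.0205]
contact_force: [0.5, 0.2, 0.4]
gripper_width: 0.773
t 29.43 pos [ 0.6251 -0.0205  0.1139] yaw 0.03 need [-1.958  1.576  0.127] rot [-1.00e-04 -2.20e-03  1.14e-01] F [-0.9  0.3  0.1] w 66.2 g 0.0
t 29.93 pos [ 0.5216 -0.1006  0.109 ] yaw -20.55 need [-0.59  1.05  0.09] rot [-0.      0.0006 -0.0003] F [-0.7  0.8 -0.5] w 69.8 g 0.0
plaque 643.0 68.9 z25.2 size 118x45 ang -1.2 px [230. 150.]
plaque 643.1 -27.2 z25.1 size 116x45 ang -1.3 px [258. 150.]
plaque 644.1 164.9 z25.1 size 115x45 ang -1.2 px [202. 152.]
plaque 448.4 -196.4 z19.1 size 118x26 ang -20.5 px [310. 207.]
plaque 357.0 -566.9 z43.4 size 50x27 ang -1.6 px [419. 232.]
plaque 644.8 166.3 z23.0 size 116x53 ang 2.4 px [319. 194.]
plaque 645.8 67.8 z23.7 size 113x52 ang -1.1 px [306. 211.]
plaque 646.2 -29.0 z24.0 size 115x50 ang -2.2 px [292. 228.]
plaque 453.2 -186.8 z17.4 size 124x48 ang -20.9 px [213. 241.]
plaque 374.9 -592.7 z34.1 size 44x15 ang 51.8 px [ 96. 325.]
```

```bash
python3 -m jog '[-0.4,0.5,0,0,0,0,-0.59,0.99,0,0,0,0,-0.59,0.99,0,0,0,0,-0.59,0.99,0,0,0,0]' >/dev/null
python3 go.py .4295 -.1782 .01 -20.5
python3 -m jog '[0,0.05,0.5,0,0,0,0,0.06,0.92,0,0,0,0,0.06,0.99,0,0,0,0,0.06,0.99,0,0,0]' >/dev/null
python3 go.py .4295 -.1782 .01 -20.5
python3 -m jog '[0,0,0,0,0,0,0,0,0,0,0,0,0,0,0,0,0,0,0,0,0,0,0,0,0,0,0,0,0,0]' 30 >/dev/null
python3 go.py .606 -.13 .06 0
python3 -m jog '[0,0,-0.25,0,0,-0.04,0,0,-0.5,0,0,-0.08,0,0,-0.5,0,0,-0.114,0,0,-0.5,0,0,-0.114]' >/dev/null
python3 go.py .606 -.13 .06 0
```

```text
t 30.52 pos [ 0.4334 -0.1724  0.1104] yaw -20.50 need [-0.016  0.069  1.004] rot [-0.0001 -0.0001 -0.    ] F [-0.3  0.1  0.7] w 70.0 g 0.0
t 31.02 pos [ 0.4315 -0.1778  0.0118] yaw -20.45 need [-0.018  0.01   0.018] rot [-0.     -0.      0.0003] F [-0.3 -0.4  0.2] w 70.0 g 0.0
t 31.65 pos [ 0.4325 -0.1791  0.0142] yaw -20.53 need [ 1.454 -1.068 -0.452] rot [ 0.0003 -0.0013 -0.1141] F [-1.5  3.1  6.3] w 44.1 g 60.1
t 32.15 pos [ 0.4314 -0.1787  0.0629] yaw -0.09 need [ 1.745 -0.49   0.033] rot [ 0.0005 -0.0008 -0.0005] F [-0.5 -0.4  0.2] w 44.0 g 61.0
```

```bash
python3 -m jog '[0.5,-0.24,0,0,0,0,0.9,-0.48,0,0,0,0,0.9,-0.48,0,0,0,0]' >/dev/null
python3 go.py .606 -.13 .026 0
python3 -m jog '[0.5,-0.01,0,0,0,0,0.84,-0.01,0,0,0,0,0.84,-0.01,0,0,0,0,0.84,-0.01,0.2,0,0,0,0.84,-0.01,0.36,0,0,0,0.84,-0.01,0.36,0,0,0,0.84,-0.01,0.36,0,0,0]' >/dev/null
python3 go.py .606 -.13 .0205 0
python3 -m jog '[0.05,0,0.03,0,0,0,0.08,0,0.05,0,0,0,0.08,0,0.05,0,0,0]' | grep -E 'pos|contact_force'
python3 -m jog '[0.03,0,0.01,0,0,0,0.04,0,0.01,0,0,0]' | grep -E 'pos|contact_force'
```

```text
t 32.52 pos [ 0.5227 -0.1291  0.0618] yaw 0.05 need [0.832 0.009 0.359] rot [ 0.     -0.0004  0.0003] F [-0.   0.6 -0.6] w 44.0 g 61.2
t 33.4 pos [ 0.6041 -0.1293  0.025 ] yaw -0.04 need [0.019 0.007 0.045] rot [-0.0001  0.0002 -0.0002] F [ 0.2  0.2 -0.4] w 44.2 g 61.2
tool_pos: [0.6131, -0.1293, 0.0204]
contact_force: [0.0, -0.1, -0.0]
tool_pos: [0.6165, -0.1295, 0.0203]
contact_force: [-3.2, -0.1, 4.8]
```

```bash
python3 -m jog '[0.02,0,0,0,0,0,0.03,0,0,0,0,0]' | grep -E 'pos|contact_force'
python3 -m jog '[0.02,0,0,0,0,0,0.02,0,0,0,0,0]' | grep -E 'pos|contact_force'
python3 -m jog '[0.01,0,0,0,0,0,0.01,0,0,0,0,0]' | grep -E 'pos|contact_force'
```

```text
tool_pos: [0.6195, -0.1296, 0.0202]
contact_force: [-5.3, -0.4, 6.5]
tool_pos: [0.6218, -0.1296, 0.0203]
contact_force: [-3.5, 1.3, 5.7]
tool_pos: [0.622, -0.1296, 0.0202]
contact_force: [-6.5, 0.4, 6.3]
```

```bash
python3 -m jog '[0.02,0,-0.01,0,0,0,0.02,0,-0.01,0,0,0]' | grep -E 'pos|contact_force'
python3 -m jog '[0,-0.03,0,0,0,0,0,-0.05,0,0,0,0]' | grep -E 'pos|contact_force'
python3 -m jog '[0,-0.02,0,0,0,0,0,-0.02,0,0,0,0]' | grep -E 'pos|contact_force'
python3 -m jog '[0,-0.02,0,0,0,0,0,-0.02,0,0,0,0]' | grep -E 'pos|contact_force'
python3 go.py .621 -.1224 .0205 0
```

```text
tool_pos: [0.6222, -0.1296, 0.0202]
contact_force: [-10.3, -0.6, 7.7]
tool_pos: [0.622, -0.1278, 0.0203]
contact_force: [-10.9, -11.6, 5.1]
tool_pos: [0.622, -0.1259, 0.0203]
contact_force: [-10.9, -11.1, 5.5]
tool_pos: [0.622, -0.1241, 0.0203]
contact_force: [-11.0, -11.7, 5.7]
t 35.77 pos [ 0.622  -0.1241  0.0203] yaw -0.09 need [-0.01  -0.017 -0.002] rot [ 0.0019  0.0021 -0.0005] F [-11.  -11.7   5.7] w 44.0 g 63.3
```

```bash
python3 -m jog '[0,-0.02,0,0,0,0,0,-0.02,0,0,0,0]' | grep -E 'pos|contact_force'
python3 -m jog '[0,-0.02,0,0,0,0,0,-0.02,0,0,0,0]' | grep -E 'pos|contact_force'
python3 -m jog '[0,-0.01,0,0,0,0,0,-0.01,0,0,0,0]' | grep -E 'pos|contact_force'
```

```text
tool_pos: [0.6219, -0.1225, 0.0203]
contact_force: [-10.2, -12.4, 5.4]
tool_pos: [0.6219, -0.1224, 0.0205]
contact_force: [-11.5, -18.3, 3.7]
tool_pos: [0.6219, -0.1223, 0.0205]
contact_force: [-11.1, -19.9, 4.8]
```

```bash
python3 -m jog '[0,0.01,0,0,0,0,0,0.01,0,0,0,0]' >/dev/null
python3 -m jog '[0,0,0,0,0,0,0,0,0,0,0,0,0,0,0,0,0,0]' 66 | grep -E 'pos|contact_force|width'
python3 -m jog '[0,0,-0.3,0,0,0,0,0,-0.6,0,0,0,0,0,-0.9,0,0,0,0,0,-0.9,0,0,0]' >/dev/null
python3 -m jog '[-0.6,0,0,0,0,0,-1,0,-0.4,0,0,0,-1,0,-0.5,0,0,0,-1,0,-0.5,0,0,0]' 0 >/dev/null
python3 -m jog '[-0.6,0,0,0,0,0,-1,0,0,0,0,0,-1,0,0,0,0,0]' >/dev/null
python3 go.py .4 .28 .2 25.5
python3 - <<'E'
from h import *
ims=[]
for n in('top','scene'):
    f=grab(n);plaques(f); 
    c=f['img'][105:205,165:325] if n=='top' else f['img'][160:285,240:400]
    cv2.imwrite(f'pics/e_{n}.png',cv2.resize(c,None,fx=4.6,fy=4.6,interpolation=cv2.INTER_CUBIC))
E
```

```text
tool_pos: [0.6249, -0.1159, 0.0204]
contact_force: [0.7, -0.0, -0.3]
gripper_width: 0.773
t 38.52 pos [ 0.4228 -0.1157  0.1579] yaw -0.05 need [-0.233 -3.957 -0.414] rot [-0.0007  0.0009 -0.142 ] F [ 0.1 -0.6  0.7] w 0.0 g 0.0
plaque 643.6 69.0 z25.2 size 119x45 ang -1.1 px [230. 150.]
plaque 642.7 -27.2 z25.3 size 116x45 ang -1.3 px [258. 150.]
plaque 644.1 -123.5 z24.7 size 116x45 ang -1.6 px [286. 149.]
plaque 644.0 164.7 z24.8 size 116x45 ang -1.1 px [202. 152.]
plaque 356.1 -565.2 z42.2 size 50x26 ang 3.3 px [419. 231.]
plaque 644.2 163.4 z23.5 size 115x53 ang 0.2 px [319. 194.]
plaque 645.7 66.9 z23.5 size 117x49 ang -3.9 px [306. 211.]
plaque 645.1 -28.2 z23.8 size 114x52 ang 0.7 px [292. 228.]
plaque 645.7 -124.8 z23.7 size 115x50 ang -0.0 px [279. 248.]
plaque 374.4 -592.6 z34.0 size 44x14 ang 50.6 px [ 96. 325.]
```

View pics/e_top.png

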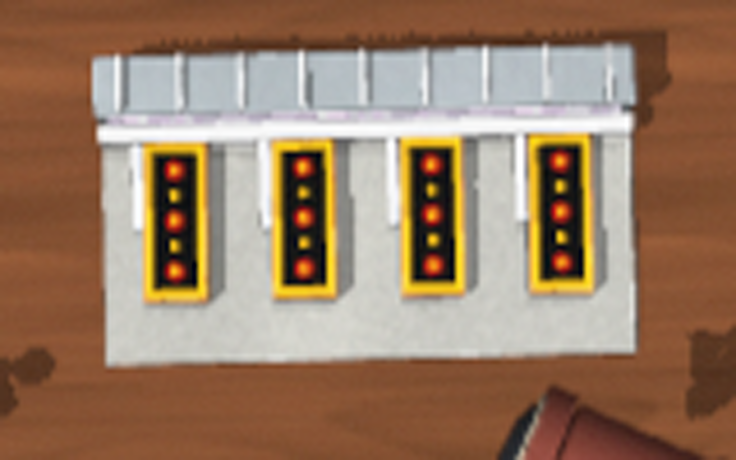

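View pics/e_scene.png

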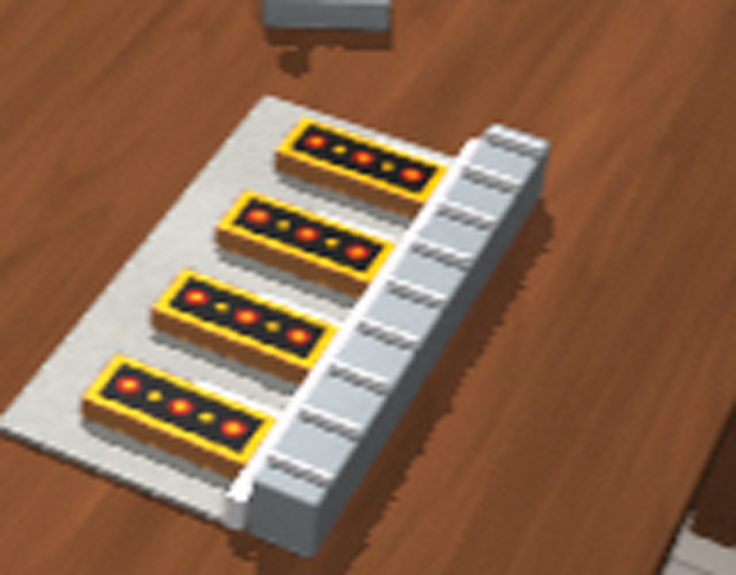

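All four look flush against the fence and side stops in both views. I'll do one precise angle check using the red dots.

```bash
python3 - <<'E'
from h import *
acc={}
for k in range(2):
    f=grab('top');h=cv2.cvtColor(f['img'],cv2.COLOR_BGR2HSV)
    m=(((h[...,0]<14)|(h[...,0]>172))&(h[...,1]>150)&(h[...,2]>110)).astype(np.uint8)
    m[:130]=0;m[175:]=0;m[:,:185]=0;m[:,305:]=0
    n,l,s,c=cv2.connectedComponentsWithStats(m)
    w=f['img'][...,2].astype(float)
    pts=[]
    for i in range(1,n):
        if s[i,4]<3: continue
        a,b,ww,hh=s[i,:4]; vv,uu=np.mgrid[b-1:b+hh+1,a-1:a+ww+1]; I=np.clip(w[vv,uu]-60,0,None)*(h[vv,uu,0]<16)
        pts.append(proj(f,(uu*I).sum()/I.sum(),(vv*I).sum()/I.sum(),.024)[:2])
    pts=np.array(pts)
    for y0 in(.164,.068,-.028,-.124):
        q=pts[abs(pts[:,1]-y0)<.015]
        if len(q)>=3: print(len(q),'c',q.mean(0).round(4),'ang %.2f'%np.degrees(np.polyfit(q[:,0],q[:,1],1)[0]))
E
python3 -m jog '[0,-0.6,-0.2,0,0,-0.05,0,-1,-0.4,0,0,-0.1,0,-1,-0.5,0,0,-0.142,0,-1,-0.5,0,0,-0.142]' >/dev/null
python3 go.py .42 .31 .2 25.5
```

```text
3 c [0.6435 0.165 ] ang -0.39
3 c [0.6438 0.0688] ang -0.67
3 c [ 0.644  -0.0272] ang -0.59
3 c [ 0.6439 -0.1233] ang -0.63
3 c [0.6436 0.165 ] ang -0.36
3 c [0.6438 0.0688] ang -0.69
3 c [ 0.644  -0.0272] ang -0.61
3 c [ 0.6438 -0.1233] ang -0.78
t 39.23 pos [ 0.426  -0.0159  0.2114] yaw 25.55 need [ 1.351 -2.966  0.113] rot [ 0.0004 -0.0005  0.0003] F [-0.7 -0.4 -0.3] w -0.2 g 0.0
```

The plaques are aligned within 0.5° of each other. Now I'll flip the toggle back from its -x side.

```bash
python3 -m jog '[0.45,-0.98,0,0,0,0,0.45,-0.98,0,0,0,0,0.45,-0.98,0,0,0,0]' >/dev/null
python3 -m jog '[0.45,-0.98,0,0,0,0,0.45,-0.98,0,0,0,0,0.45,-0.98,0,0,0,0]' >/dev/null
python3 -m jog '[0.45,-0.98,0,0,0,0,0.45,-0.98,0,0,0,0,0.45,-0.98,0,0,0,0]' >/dev/null
python3 go.py .443 .320 .088 25.5
```

```text
t 40.35 pos [0.4202 0.3075 0.2095] yaw 25.55 need [ 0.261 -0.015  1.215] rot [0.0002 0.0005 0.0003] F [0.  0.9 0.3] w -0.2 g 0.0
```

```bash
python3 -m jog '[0.1,0,0.5,0,0,0,0.2,0,0.8,0,0,0,0.2,0,0.8,0,0,0]' >/dev/null
python3 -m jog '[0,0,0.41,0,0,0,0,0,0.41,0,0,0,0,0,0.41,0,0,0]' >/dev/null
python3 go.py .524 .359 .088 25.5
python3 -m jog '[0.2,0,0,0,0,0,0.4,0,0,0,0,0,0.55,0,0,0,0,0,0.7,0,0,0,0,0,0.85,0,0,0,0,0,0.98,0,0,0,0,0,0.98,0,0,0,0,0]' |grep -E 'pos|force'
python3 go.py .524 .359 .088 25.5
```

```text
t 41.1 pos [0.4389 0.3157 0.0914] yaw 25.49 need [ 0.955 -0.024  0.037] rot [ 0.     -0.0008 -0.0001] F [0.3 0.8 0.4] w -0.1 g 0.0
tool_pos: [0.527, 0.3584, 0.0892]
contact_force: [-0.5, 0.3, -0.8]
grasp_force: 0.0
t 41.98 pos [0.527  0.3584 0.0892] yaw 25.53 need [-0.024 -0.018  0.012] rot [ 0.     -0.0001  0.0002] F [-0.5  0.3 -0.8] w -0.2 g 0.0
```

Next I'll back off along -x, lift, and verify.

```bash
python3 -m jog '[-0.4,0,0,0,0,0,-0.8,0,0,0,0,0,-0.9,0,-0.5,0,0,0,-0.9,0,-1,0,0,0,-0.9,0,-1,0,0,0]' |grep -E 'pos|force'
python3 -m jog '[-0.3,0.5,0,0,0,0,-0.3,0.9,0,0,0,0,-0.3,0.9,0,0,0,0]' |grep -E 'pos|force'
python3 - <<'E'
from h import *
for n in('top','scene'):
    f=grab(n);P=cloud(f);x,y,z=np.moveaxis(P,-1,0);plaques(f)
    m=(x>.4)&(x<.66)&(y>.28)&(y<.42)&(z>.09)&(z<.13);q=P[m];print('knob',len(q),q.mean(0) if len(q) else'')
cv2.imwrite('pics/end.png',f['img'])
E
```

```text
tool_pos: [0.4472, 0.3206, 0.1951]
contact_force: [0.6, -0.3, 0.8]
grasp_force: 0.0
tool_pos: [0.4565, 0.2232, 0.188]
contact_force: [-0.3, 0.1, -0.2]
grasp_force: 0.0
plaque 643.2 69.0 z24.8 size 119x45 ang -1.3 px [230. 150.]
plaque 642.8 -27.5 z25.4 size 116x42 ang 0.6 px [258. 152.]
plaque 644.2 -123.3 z24.7 size 115x45 ang -1.5 px [285. 151.]
plaque 643.9 164.7 z24.9 size 115x46 ang -1.4 px [202. 153.]
plaque 356.2 -564.2 z41.0 size 50x25 ang 2.9 px [419. 232.]
knob 54 [0.5568801  0.37440675 0.1087339 ]
plaque 645.2 162.6 z23.9 size 116x51 ang -0.7 px [319. 194.]
plaque 644.2 67.9 z23.5 size 117x49 ang -3.2 px [307. 211.]
plaque 645.7 -28.0 z23.8 size 119x48 ang -3.1 px [290. 227.]
plaque 645.3 -123.5 z23.8 size 115x49 ang -2.9 px [279. 248.]
plaque 375.1 -590.0 z35.2 size 45x21 ang 64.1 px [ 96. 324.]
knob 42 [0.56218815 0.3680926  0.10299831]
```

View pics/end.png

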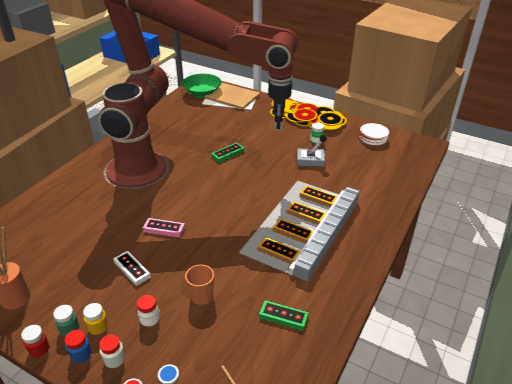

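The knob is back exactly at its starting "on" position near (318,141). All four plaques are in their lanes around (290,225), and the cup and jars haven't moved.

```bash
python3 -c "
from plant import manip
print(manip.job_done())"
```

```text
the job is handed in; nothing more can be done
None
```

I switched the lamp off, laid all four plaques flush in their lanes, switched the lamp back on and handed the job in at about 43 s; the final camera check showed everything in place, but no verdict was returned.

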